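Load washed mould plates face down in the bench drier

ROBOT

A 6-joint arm with a two-finger parallel gripper is mounted at the origin on the work surface. World frame = base frame: x ahead of the robot, y to its left, z up, the work surface at z = 0. Lengths are in m, angles in rad, forces in N, time in s.
With the tool pointing down it reaches from about 0.25 to 0.775 m from the base axis. Payload 4 kg.
Tool frame: the origin (TCP) lies between the finger pads; the fingertips stand arm.nose_length ahead of it and the grasp point (between the pads) lies 11 mm behind it (arm.nose_length is the distance from the TCP to the fingertips, in m); z points along the fingers, y is the line along which they close (so a half turn about z gives the same grasp; the last joint's range is limited). The gripper opens to 94 mm and grips with 3 to 60 N. Pads are 16 mm wide; open, the fingers measure 119 mm over their backs; the gripper's body (75 mm by 177 mm) begins 78 mm behind the grasp point.
Start: joints at [1.141, 0.087, 1.371, -0, 1.684, -0.103], TCP at [0.177, 0.521, 0.214] pointing down, gripper open.
Joint ranges: [-3.1, 3.1], [-0.76, 2.03], [0.27, 2.55], [-1.08, 4.22], [0.17, 2.65], [-2.57, 2.57]. Speed limits (rad/s): [2.79, 2.79, 3.14, 3.14, 3.14, 3.14].

INTERFACE

Orientations are given as a unit quaternion [x, y, z, w].
In Python, from bench import arm gives the robot as it stands.
- The arm moves only by the tool servo_tool, never from a script. Its argument "moves" is a list of rows, each an object with "translation": the shift along the tool's x, y, z in mm, a list of three; "turn": the turn about the tool's z in rad; "jaw": the opening, from 0 (shut) to 1 (fully open). In form: [{"translation": [tx, ty, tz], "turn": turn, "jaw": jaw}, ...]. A call has 1 to 8 rows; each row is the pose to reach, as a shift and turn from the pose commanded when the call began, along the tool's axes at that moment; what a row does not reach only later rows make up. A row lasts 1/10 s, in which the tool goes at most 50 mm and 8.59 degrees, less where a joint would pass 70% of its speed; a pose out of reach is approached as far as the arm can. A call with a gripper value outside its range is refused whole. The fingers move at their own pace and stop on an object; "newtons" is the grip in N (left out, the last holds). Time passes only in rows, so rows that repeat a pose let the fingers close. It gives the time, the measured TCP pose, the force, the opening and the grip force at its end, in the units of the state.
- arm.get_obs(): the state, without advancing time (a new reading comes with each control period).
- arm.snapshot(name): name is "side" or "top"; returns a dict with "color" (384x512x3 uint8, blue, green, red), "fx", "fy", "cx", "cy" (pixels), "D" ([k1, k2, p1, p2, k3] as OpenCV has them; the pictures are not rectified), "R" (3x3) and "t" (3): a world point X has camera coordinates R X + t. Camera axes: x right, y down, z forward; pixel columns grow to the right and rows downward; lengths in m; the calibration is good to about 2 mm. A picture is of the moment at which its call begins. There is no depth.
- arm.sign_off(): hands the job in; it is judged then, once.
The state is a dict: "clock": time; "qpos": joint angles; "qd": joint speeds; "tau": joint torques, N m; "tcp_pos": TCP position; "eef_rot": TCP orientation; "wrist_force": force on the tool from outside, world axes, zero at the start; "moment": the same for the moment, N m; "grip_width": finger opening in m; "grasp_force": force on a finger pad.
Only numpy, scipy, OpenCV 4.12 (cv2) and the standard library are available. Lean on these libraries where they do the work, as an engineer would, in place of code of your own. Each camera call takes 0.05 s, during which the arm holds its last target. There are 200 camera calls.

TASK

Load the bench drier. The jar left standing on its deck goes into the green tray, kept upright, and every red mould plate on the bench goes into a bay of its own on the drier, turned over so that its red cavity face lies flat down on the grille, square and centred in the bay, with its end holding down the bay's orange paddle; the blue slotted stand will hold a plate on end while you change your grip. Only when all that is in place, push the drier's switch lever right over to the far side to switch on. Leave the other things on the bench where they are.

Things in the scene. Friction and masses are not known exactly. Their poses are not given: they have to be found in the camera images.
- plate_a: washed troche-mould plate, a flat slab 90 (its x) x 56 (its y) x 10 mm (its z), 110 g. One face (+z) is red with eight white round cavities; the other (-z) is plain grey. Origin at the centre of the slab. It starts flat on the bench, red cavity face up. May be absent (None) in a run
- plate_b: washed troche-mould plate, a flat slab 90 (its x) x 56 (its y) x 10 mm (its z), 110 g. One face (+z) is red with eight white round cavities; the other (-z) is plain grey. Origin at the centre of the slab. It starts flat on the bench, red cavity face up. May be absent (None) in a run
- plate_c: washed troche-mould plate, a flat slab 90 (its x) x 56 (its y) x 10 mm (its z), 110 g. One face (+z) is red with eight white round cavities; the other (-z) is plain grey. Origin at the centre of the slab. It starts flat on the bench, red cavity face up. May be absent (None) in a run
- jar: white ointment jar with red screw cap: body 42 mm across and 34 mm high, cap 45 mm across above it, 52 mm high in all, 90 g. Origin at the centre of its underside, z up along it. It starts upright on the drier's deck, in or between the bays
- tray: green open tray fixed to the bench, 120 x 120 mm outside, walls 4 mm thick and 16 mm high, floor 4 mm thick. Origin at the centre of its underside
- drier: warm-air bench drier, fixed: grey flat deck 150 (its x) x 340 mm (its y), top 18 mm above the bench, with three bays in a row along its y, 112 mm apart (y = -112, 0, 112 mm); each bay is a flat steel grille, flush with the deck, no walls. A blue switch block 22 mm high stands at its +y end. Origin at the centre of the deck's underside; +x points away from the robot
- bay0 (a point): centre of a bay, on the deck's top surface (18 mm above the bench); axes as the drier's. A plate belongs with its centre above this point and its long side along x; it then covers 25 mm of the orange paddle. Centred means within about 1 cm, square within about 10 degrees
- bay1 (a point): centre of a bay, on the deck's top surface (18 mm above the bench); axes as the drier's. A plate belongs with its centre above this point and its long side along x; it then covers 25 mm of the orange paddle. Centred means within about 1 cm, square within about 10 degrees
- bay2 (a point): centre of a bay, on the deck's top surface (18 mm above the bench); axes as the drier's. A plate belongs with its centre above this point and its long side along x; it then covers 25 mm of the orange paddle. Centred means within about 1 cm, square within about 10 degrees
- paddle0 (a joint): orange limit-switch paddle of bay0: 30 mm long, 12 mm wide, hinged 20 mm from the bay centre on its +x side, level with the deck, its free end rising 9 mm above the deck towards +x. Reads 0 rad when up, 0.3 when pressed flush with the deck; a very weak spring, about 0.13 N at its end: a plate's own weight holds it down
- paddle1 (a joint): orange limit-switch paddle of bay1: 30 mm long, 12 mm wide, hinged 20 mm from the bay centre on its +x side, level with the deck, its free end rising 9 mm above the deck towards +x. Reads 0 rad when up, 0.3 when pressed flush with the deck; a very weak spring, about 0.13 N at its end: a plate's own weight holds it down
- paddle2 (a joint): orange limit-switch paddle of bay2: 30 mm long, 12 mm wide, hinged 20 mm from the bay centre on its +x side, level with the deck, its free end rising 9 mm above the deck towards +x. Reads 0 rad when up, 0.3 when pressed flush with the deck; a very weak spring, about 0.13 N at its end: a plate's own weight holds it down
- switch (a joint): switch lever of the drier: it leans towards the robot (-x of the drier) at 0 rad (off) and swings over away from the robot to 1.0 rad (on); it stays where it is left
- switch_tip (a point): tip of the switch lever, which is a stick 50 mm long on the block at the drier's +y end
- stand: blue plate stand fixed to the bench, 64 (its x) x 36 mm (its y), with one upright slot that runs along its y; the slot is 14 mm wide, its lips flare outward from 28 mm up to the top at 41 mm. A plate stands in it on a short end, faces towards +x and -x, its 56 mm width overhanging the stand 10 mm at each side. Origin at the centre of its underside
- slot (a point): centre of the slot's floor, 6 mm above the bench; axes as the stand's. An upright plate's centre is 45 mm above it
- spatula: bystander: spatula 190 mm long lying on the bench, origin on its underside
- cap: bystander: loose red jar cap, 52 mm across, 14 mm high, flat, without cavities
- weight: bystander: brass weight, 30 mm across, 22 mm high
- dish: bystander: small white dish, 70 mm across, 22 mm high
- brush: bystander: white-handled brush 150 mm long lying on the bench, origin on its underside
- stopper: bystander: dark rubber stopper, 34 mm across, 26 mm high
Not all that is in view belongs to the job. What is shaped like the plate_a but black is not meant.

How it is judged:
By the outcome, as a careful person would: the job done as asked, in the order asked, and still so for the second after the job is handed in, with the robot touching nothing.
Of plate_a, plate_b, plate_c only 2 to 3 are there at a start; the rules pass over those that are not, and their reading is None.
At some moment in a run one of plate_a, plate_b, plate_c may be knocked a few centimetres aside while the robot is not near it.
It also fails if it takes over 210 s, if anything falls off the work surface, if the arm or the gripper's body presses on something with over 40 N, if the wrist force passes 120 N, or if a joint passes its speed limit or range.

## Working session

There is one attempt and no reset: what is moved stays moved. The work goes in short steps, Python scripts to look and compute and a tool call to move; the robot and the scene stay as the last step left them, time stands still between calls to the robot, and variables do not carry over. Pictures are saved under pics/ and viewed, at most 14 in all, crops included, and the job is handed in when it is done.

Besides the shell and the picture viewer there is one more tool, called after ">>>" by a JSON object that holds its "fn" and its "kwargs", one argument or row to a line. servo_tool: Moves the arm, as the interface text tells. Its arguments: {"type":"object","properties":{"moves":{"type":"array"},"newtons":{"type":"number"}},"required":["moves"]}

```bash
ls; mkdir -p pics
python3 - <<'E'
from bench import arm
import cv2
print(arm.get_obs(), arm.nose_length)
for n in ("top","side"):
    s=arm.snapshot(n); cv2.imwrite(f"pics/{n}0.png",s["color"]); print({k:v for k,v in s.items() if k!="color"})
E
```

```text
pics
{'clock': 0.0, 'qpos': array([ 1.14088335e+00,  8.79119362e-02,  1.37224843e+00, -2.53199761e-05,
        1.68359459e+00, -1.03110921e-01]), 'qd': array([ 1.12685372e-03, -1.97042254e-05,  7.06064837e-05, -7.62083620e-04,
        1.41587681e-03,  1.56726119e-03]), 'tau': array([-8.57588093e-04, -3.40183496e+01, -3.02426326e+01,  7.15943123e-02,
        3.29133833e-02, -1.51764234e-04]), 'tcp_pos': array([0.17635305, 0.52039582, 0.21233065]), 'eef_rot': array([ 1.62676166e-01,  9.86678922e-01, -1.04629657e-03, -2.72604300e-04]), 'wrist_force': array([ 0.06608591, -0.35446363,  0.23727048]), 'moment': array([-0.01119648,  0.03177594,  0.0066567 ]), 'grasp_force': 0.0, 'grip_width': 0.09407567698559727} 0.008
{'fx': 458.2915028804604, 'fy': 458.2915028804604, 'cx': 254.3195204483995, 'cy': 195.36164755108823, 'D': array([-0.03251092,  0.        ,  0.        ,  0.        ,  0.        ]), 'R': array([[-0.09295218, -0.99566779,  0.00235443],
       [-0.96873549,  0.08989107, -0.2312383 ],
       [ 0.23002488, -0.02377492, -0.97289429]]), 't': array([0.01559101, 0.53049953, 1.27639699])}
{'fx': 457.45435528381404, 'fy': 457.45435528381404, 'cx': 259.9161632974892, 'cy': 184.20306295810227, 'D': array([-0.14526569,  0.        ,  0.        ,  0.        ,  0.        ]), 'R': array([[-0.91003059, -0.41412815, -0.01849884],
       [-0.23149961,  0.54471649, -0.80603466],
       [ 0.34387827, -0.72923372, -0.59157917]]), 't': array([0.46374468, 0.19291432, 1.34079544])}
```

View pics/top0.png

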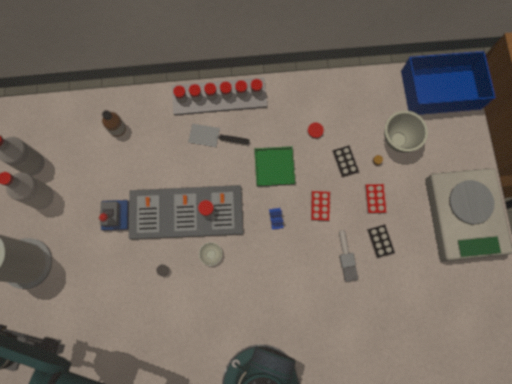

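View pics/side0.png

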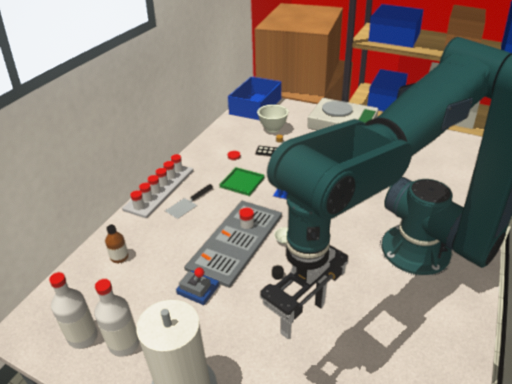

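The top view shows two red plates at about (320,206) and (375,198), the jar on the deck at (207,208) and the tray at (275,167). The stand is at (276,218), the drier at (186,212) and the switch at (108,215). The black plates at (345,160) and (380,240) are decoys. In the side view the arm hides the plates.

```bash
cat > h.py <<'E'
import cv2, numpy as np
from bench import arm
def K(s): return np.array([[s["fx"],0,s["cx"]],[0,s["fy"],s["cy"]],[0,0,1.]])
def ray(s,uv):
    p=cv2.undistortPoints(np.float64(uv).reshape(-1,1,2),K(s),s["D"]).reshape(-1,2)
    d=np.c_[p,np.ones(len(p))]@s["R"]; return -s["R"].T@s["t"],d
def plane(s,uv,z):
    c,d=ray(s,uv); return (c+d*((z-c[2])/d[:,2])[:,None])
def proj(s,X):
    return cv2.projectPoints(np.float64(X).reshape(-1,3),cv2.Rodrigues(s["R"])[0],s["t"],K(s),s["D"])[0].reshape(-1,2)
def hsv(s): return cv2.cvtColor(s["color"],cv2.COLOR_BGR2HSV)
def mask(s,name):
    h=hsv(s); H,S,V=[h[...,i].astype(int) for i in range(3)]
    return {"red":((H<6)|(H>172))&(S>130)&(V>70),"green":(H>45)&(H<80)&(S>110),
     "blue":(H>100)&(H<130)&(S>110)&(V>40),"orange":(H>6)&(H<16)&(S>150)&(V>120),
     "grey":(S<60)&(V>60)&(V<135)}[name].astype(np.uint8)*255
def blobs(s,name,z,amin=30,close=3,roi=None):
    m=mask(s,name)
    if roi: r=np.zeros_like(m); r[roi[1]:roi[3],roi[0]:roi[2]]=1; m*=r
    m=cv2.morphologyEx(m,cv2.MORPH_CLOSE,np.ones((close,close)))
    out=[]
    for c in cv2.findContours(m,cv2.RETR_EXTERNAL,cv2.CHAIN_APPROX_NONE)[0]:
        if cv2.contourArea(c)<amin: continue
        M=cv2.moments(c); uv=(M["m10"]/M["m00"],M["m01"]/M["m00"])
        w=plane(s,c.reshape(-1,2),z)[:,:2]*1000
        r=cv2.minAreaRect(w.astype(np.float32))
        out.append(dict(uv=np.round(uv,1),c=np.round(plane(s,uv,z)[0,:2]*1000,1),rect=np.round(r[0],1),size=np.round(r[1],1),ang=round(r[2],1)))
    return out
E
python3 - <<'E'
from h import *
s=arm.snapshot("top")
for n,z in (("red",.01),("green",.016),("blue",.041),("orange",.022),("grey",.018)):
    print(n)
    for b in blobs(s,n,z,6 if n=="orange" else 40):
        if n in("red",) or b["uv"][1]>120: print(b)
for b in blobs(s,"red",.07,40,3,(195,198,220,222)): print("jar",b)
cv2.imwrite("pics/z0.png",cv2.resize(s["color"][110:310,80:410],None,fx=2.4,fy=2.4,interpolation=2))
E
```

```text
red
{'uv': array([205.4, 207.5]), 'c': array([518.2, 115.6]), 'rect': array([518.2, 115.3]), 'size': array([43.9, 42.7]), 'ang': 39.9}
{'uv': array([320.3, 205.2]), 'c': array([ 493., -231.]), 'rect': array([ 492.6, -231.2]), 'size': array([51.8, 89.3]), 'ang': 82.5}
{'uv': array([375.5, 198.1]), 'c': array([ 499.3, -401.3]), 'rect': array([ 500. , -401.4]), 'size': array([54.9, 88.8]), 'ang': 86.5}
{'uv': array([  5., 178.]), 'c': array([668.2, 727.4]), 'rect': array([668.3, 726. ]), 'size': array([40.4, 34.4]), 'ang': 2.1}
{'uv': array([315.2, 129.9]), 'c': array([ 735.4, -245.5]), 'rect': array([ 735.1, -244.9]), 'size': array([44.2, 47.5]), 'ang': 83.1}
{'uv': array([178.9,  91.3]), 'c': array([907.2, 174.6]), 'rect': array([906.6, 174.5]), 'size': array([32.3, 39.1]), 'ang': 86.8}
{'uv': array([194.2,  89.8]), 'c': array([907.8, 125.3]), 'rect': array([908.8, 126. ]), 'size': array([32.3, 39. ]), 'ang': 86.4}
{'uv': array([209.9,  88.5]), 'c': array([907.7,  74.7]), 'rect': array([907.7,  74.4]), 'size': array([32.3, 39. ]), 'ang': 85.9}
{'uv': array([225.2,  87.4]), 'c': array(
[... 3135 characters left out ...]
array([97.7, 64.4]), 'ang': 11.0}
{'uv': array([273.2, 172.6]), 'c': array([606. , -98.9]), 'rect': array([ 626.6, -104.1]), 'size': array([126.7, 130.5]), 'ang': 88.5}
{'uv': array([ 31.2, 177.6]), 'c': array([659.3, 641.9]), 'rect': array([667.8, 648.3]), 'size': array([310.9, 160.5]), 'ang': 15.2}
{'uv': array([213.5, 136.7]), 'c': array([739. ,  74.6]), 'rect': array([732.6,  55.8]), 'size': array([193.1,  64.2]), 'ang': 74.2}
{'uv': array([121.7, 132.3]), 'c': array([780.7, 359.8]), 'rect': array([791.7, 367.1]), 'size': array([92.5, 62.3]), 'ang': 40.2}
jar {'uv': array([205.4, 207.5]), 'c': array([505. , 110.4]), 'rect': array([505.1, 110.2]), 'size': array([42. , 40.8]), 'ang': 39.9}
```

View pics/z0.png

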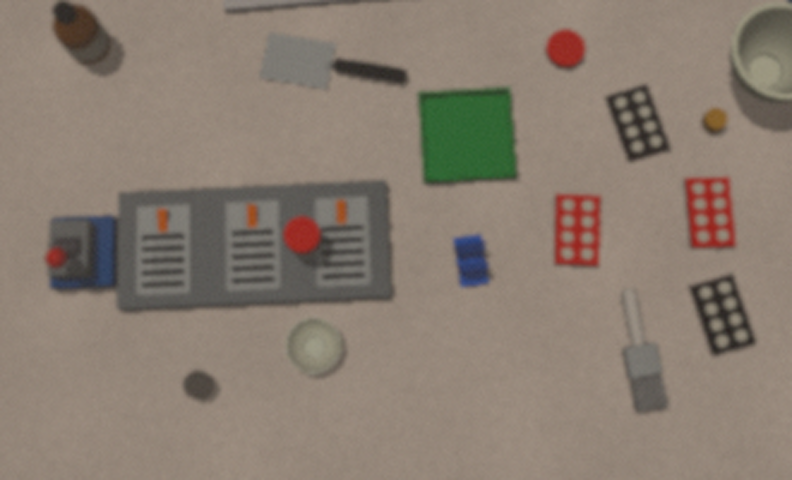

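The crop confirms only two red plates. The jar's red cap overlaps bay0's edge and the stand's slot runs sideways. The switch's red tip is at about uv (104,217) in the top view and (199,272) in the side view.

```bash
cat >> h.py <<'E'
def go(*wps):
    """waypoints (x,y,z mm[,closing-axis angle deg]) -> tool-frame shift mm, turn rad from now"""
    o=arm.get_obs(); from scipy.spatial.transform import Rotation as Ro
    R=Ro.from_quat(o["eef_rot"]).as_matrix(); p=o["tcp_pos"]*1000
    a0=np.degrees(np.arctan2(R[1,1],R[0,1]))
    print("t",round(o["clock"],2),"tcp",p.round(1),"closing ang",a0.round(1),"w",round(o["grip_width"]*1000,1),"gf",round(o["grasp_force"],1),"F",o["wrist_force"].round(1),"M",o["moment"].round(2))
    for w in wps:
        t=0 if len(w)<4 else -np.radians((w[3]-a0+90)%180-90)
        print(w,"->",(R.T@(np.array(w[:3])-p)).round(1),"turn",round(float(t),3))
E
python3 - <<'E'
from h import *
from scipy.optimize import least_squares
s=arm.snapshot("top"); d=arm.snapshot("side")
c=np.array([[117,193],[388,181],[392,298],[122,310]])/2.4+[80,110]
w=plane(s,c,.018)[:,:2]*1000; print(w.round(1),w.mean(0))
# bright grilles
h=hsv(s); m=((h[...,1]<60)&(h[...,2]>120)).astype(np.uint8)*255
m[:190]=0;m[238:]=0;m[:,:133]=0;m[:,238:]=0
m=cv2.morphologyEx(m,cv2.MORPH_CLOSE,np.ones((5,5)))
for k in cv2.findContours(m,0,1)[0]:
    if cv2.contourArea(k)>100:
        r=cv2.minAreaRect((plane(s,k.reshape(-1,2),.018)[:,:2]*1000).astype(np.float32)); print("grille",r)
def tri(a,b):
    c1,d1=ray(s,[a]);c2,d2=ray(d,[b]);A=np.c_[d1[0],-d2[0]]
    k=np.linalg.lstsq(A,c2-c1,rcond=None)[0];p,q=c1+k[0]*d1[0],c2+k[1]*d2[0]
    return ((p+q)/2*1000).round(1),np.linalg.norm(p-q)*1000
for b in blobs(s,"red",.07,4,1,(90,205,115,232)):print("tip top",b["uv"])
for b in blobs(d,"red",.07,4,1,(185,260,212,285)):print("tip side",b["uv"])
for b in blobs(d,"red",.07,20,1,(235,205,260,226)):print("jar side",b["uv"],b["c"])
print("tip",tri((103.8,217),(199,272)))
go((505,110,140,87.5),(505,110,50,87.5))
E
```

```text
[[590.6 343.1]
 [574.5   0.6]
 [425.5   8.6]
 [441.2 341.4]] [507.98357975 173.44893232]
grille ((515.0740966796875, 287.38079833984375), (60.348873138427734, 106.60494995117188), 87.99283599853516)
grille ((509.8109130859375, 176.50872802734375), (60.33081817626953, 107.4204330444336), 86.9437484741211)
grille ((520.0702514648438, 65.02559661865234), (58.569244384765625, 76.42028045654297), 88.4259033203125)
tip top [102.9 216.8]
tip side [198.6 272. ]
jar side [246.  213.5] [498.  123.6]
tip (array([500.1, 399.1,  84.5]), np.float64(1.8002080820712139))
t 0.25 tcp [176.5 520.7 212.9] closing ang 71.3 w 94.4 gf 0.0 F [-0.2  0.6  0.5] M [ 0.02 -0.01 -0.05]
(505, 110, 140, 87.5) -> [-443.  -283.4   73.2] turn -0.283
(505, 110, 50, 87.5) -> [-443.  -283.3  163.2] turn -0.283
```

>>> {"fn": "servo_tool", "kwargs": {
  "moves": [
    {"translation": [-220,-140,20],"turn": -0.14,"jaw": 1},
    {"translation": [-443,-283,73],"turn": -0.283,"jaw": 1},
    {"translation": [-443,-283,73],"turn": -0.283,"jaw": 1},
    {"translation": [-443,-283,73],"turn": -0.283,"jaw": 1},
    {"translation": [-443,-283,73],"turn": -0.283,"jaw": 1},
    {"translation": [-443,-283,73],"turn": -0.283,"jaw": 1},
    {"translation": [-443,-283,73],"turn": -0.283,"jaw": 1},
    {"translation": [-443,-283,73],"turn": -0.283,"jaw": 1}
  ],
  "newtons": 10
}}

```text
clock: 1.05
tcp_pos: [0.4223, 0.2138, 0.1599]
eef_rot: [0.022, 1.0, 0.0, 0.0]
wrist_force: [2.1, -1.0, 0.2]
grip_width: 0.0944
grasp_force: 0.0
```

```bash
python3 -c "
from h import *
s=arm.snapshot('side')
for z in (.058,.062):
  for b in blobs(s,'red',z,20,1,(235,205,260,226)):print('jar side',b['uv'],b['c'])
go((507,110,140,87.5),(507,110,50,87.5))"
```

```text
t 1.1 tcp [426.2 207.3 158.3] closing ang 87.1 w 94.1 gf 0.0 F [ 3.1 -3.4 -0.4] M [-0.11 -0.15  0.08]
(507, 110, 140, 87.5) -> [-85.7 -92.9  19.1] turn -0.008
(507, 110, 50, 87.5) -> [-85.5 -92.3 109.1] turn -0.008
```

>>> {"fn": "servo_tool", "kwargs": {
  "moves": [
    {"translation": [-40,-45,10],"turn": 0,"jaw": 1},
    {"translation": [-83,-90,18],"turn": 0,"jaw": 1},
    {"translation": [-83,-90,18],"turn": 0,"jaw": 1},
    {"translation": [-83,-90,18],"turn": 0,"jaw": 1},
    {"translation": [-83,-90,18],"turn": 0,"jaw": 1},
    {"translation": [-83,-90,18],"turn": 0,"jaw": 1}
  ]
}}

```text
clock: 1.7
tcp_pos: [0.4997, 0.1231, 0.1422]
eef_rot: [0.021, 1.0, 0.0, -0.0]
wrist_force: [-0.4, 0.5, -0.1]
grip_width: 0.0938
grasp_force: 0.0
```

```bash
python3 -c "
from h import *
go((507,110,140,87.5),(507,110,50,87.5))"
```

```text
t 1.7 tcp [499.7 123.1 142.2] closing ang 87.6 w 93.8 gf 0.0 F [-0.4  0.5 -0.1] M [ 0.   -0.    0.02]
(507, 110, 140, 87.5) -> [ -7.8 -12.7   2.2] turn 0.001
(507, 110, 50, 87.5) -> [ -7.8 -12.8  92.2] turn 0.001
```

>>> {"fn": "servo_tool", "kwargs": {
  "moves": [
    {"translation": [-8,-13,20],"turn": 0,"jaw": 1},
    {"translation": [-8,-13,60],"turn": 0,"jaw": 1},
    {"translation": [-8,-13,92],"turn": 0,"jaw": 1},
    {"translation": [-8,-13,92],"turn": 0,"jaw": 1},
    {"translation": [-8,-13,92],"turn": 0,"jaw": 1},
    {"translation": [-8,-13,92],"turn": 0,"jaw": 0},
    {"translation": [-8,-13,92],"turn": 0,"jaw": 0},
    {"translation": [-8,-13,92],"turn": 0,"jaw": 0}
  ],
  "newtons": 10
}}

```text
clock: 2.5
tcp_pos: [0.509, 0.1089, 0.0519]
eef_rot: [0.022, 1.0, 0.0, 0.002]
wrist_force: [-0.4, -0.3, -0.5]
grip_width: 0.0734
grasp_force: 0.0
```

>>> {"fn": "servo_tool", "kwargs": {
  "moves": [
    {"translation": [0,0,0],"turn": 0,"jaw": 0},
    {"translation": [0,0,0],"turn": 0,"jaw": 0},
    {"translation": [0,0,0],"turn": 0,"jaw": 0},
    {"translation": [0,0,0],"turn": 0,"jaw": 0}
  ]
}}

```text
clock: 2.9
tcp_pos: [0.5079, 0.1088, 0.0501]
eef_rot: [0.022, 1.0, 0.0, 0.0]
wrist_force: [0.1, 1.1, 0.7]
grip_width: 0.0446
grasp_force: 10.0
```

```bash
python3 -c "
from h import *
go((505,110,110,87.5),(624,-105,110,87.5),(624,-105,37,87.5))"
```

```text
t 2.9 tcp [507.9 108.8  50.1] closing ang 87.5 w 44.6 gf 10.0 F [0.1 1.1 0.7] M [ 0.21  0.06 -0.  ]
(505, 110, 110, 87.5) -> [  3.    1.1 -59.9] turn -0.0
(624, -105, 110, 87.5) -> [-125.3 -208.5  -60. ] turn -0.0
(624, -105, 37, 87.5) -> [-125.3 -208.5   13. ] turn -0.0
```

>>> {"fn": "servo_tool", "kwargs": {
  "moves": [
    {"translation": [0,0,-40],"turn": 0,"jaw": 0},
    {"translation": [-10,-15,-60],"turn": 0,"jaw": 0},
    {"translation": [-35,-55,-60],"turn": 0,"jaw": 0},
    {"translation": [-60,-100,-60],"turn": 0,"jaw": 0},
    {"translation": [-85,-145,-60],"turn": 0,"jaw": 0},
    {"translation": [-110,-185,-60],"turn": 0,"jaw": 0},
    {"translation": [-125,-208,-60],"turn": 0,"jaw": 0},
    {"translation": [-125,-208,-60],"turn": 0,"jaw": 0}
  ]
}}

```text
clock: 3.7
tcp_pos: [0.6244, -0.1087, 0.1087]
eef_rot: [0.024, 1.0, -0.001, -0.0]
wrist_force: [0.7, 0.4, -1.8]
grip_width: 0.0447
grasp_force: 10.0
```

>>> {"fn": "servo_tool", "kwargs": {
  "moves": [
    {"translation": [0,0,0],"turn": 0,"jaw": 0},
    {"translation": [0,0,0],"turn": 0,"jaw": 0},
    {"translation": [0,0,30],"turn": 0,"jaw": 0},
    {"translation": [0,0,60],"turn": 0,"jaw": 0},
    {"translation": [0,0,66],"turn": 0,"jaw": 0},
    {"translation": [0,0,70],"turn": 0,"jaw": 0},
    {"translation": [0,0,70],"turn": 0,"jaw": 0},
    {"translation": [0,0,70],"turn": 0,"jaw": 0}
  ]
}}

```text
clock: 4.5
tcp_pos: [0.6247, -0.1046, 0.042]
eef_rot: [0.022, 1.0, -0.0, 0.002]
wrist_force: [-0.7, -0.5, -0.4]
grip_width: 0.0448
grasp_force: 10.0
```

```bash
python3 -c "
from h import *
go((624,-105,37,87.5))"
```

```text
t 4.5 tcp [ 624.7 -104.6   42. ] closing ang 87.5 w 44.8 gf 10.0 F [-0.7 -0.5 -0.4] M [ 0.01  0.01 -0.05]
(624, -105, 37, 87.5) -> [ 0.7 -0.4  5. ] turn 0.0
```

>>> {"fn": "servo_tool", "kwargs": {
  "moves": [
    {"translation": [0,0,2],"turn": 0,"jaw": 0},
    {"translation": [0,0,3],"turn": 0,"jaw": 0},
    {"translation": [0,0,3],"turn": 0,"jaw": 0},
    {"translation": [0,0,3],"turn": 0,"jaw": 0}
  ]
}}

```text
clock: 4.9
tcp_pos: [0.6237, -0.1048, 0.0371]
eef_rot: [0.022, 1.0, 0.0, 0.0]
wrist_force: [1.5, -0.4, -0.7]
grip_width: 0.0445
grasp_force: 10.0
```

>>> {"fn": "servo_tool", "kwargs": {
  "moves": [
    {"translation": [0,0,0],"turn": 0,"jaw": 1},
    {"translation": [0,0,0],"turn": 0,"jaw": 1},
    {"translation": [0,0,0],"turn": 0,"jaw": 1},
    {"translation": [0,0,0],"turn": 0,"jaw": 1},
    {"translation": [0,0,-30],"turn": 0,"jaw": 1},
    {"translation": [0,0,-75],"turn": 0,"jaw": 1},
    {"translation": [0,0,-75],"turn": 0,"jaw": 1},
    {"translation": [0,0,-75],"turn": 0,"jaw": 1}
  ]
}}

```text
clock: 5.7
tcp_pos: [0.6247, -0.1049, 0.1141]
eef_rot: [0.022, 1.0, -0.0, 0.002]
wrist_force: [-0.5, 0.3, -1.0]
grip_width: 0.0941
grasp_force: 0.0
```

```bash
python3 -c "
from h import *
s=arm.snapshot('top'); d=arm.snapshot('side')
for b in blobs(s,'red',.01,300,7): print(b)
for b in blobs(d,'red',.01,300,7): print('side',b)
cv2.imwrite('pics/j.png',np.hstack([s['color'][100:300,200:450],d['color'][100:300,150:400]]))
go((492,-265,120,87.5))"
```

```text
{'uv': array([319.8, 205.5]), 'c': array([ 492.2, -229.3]), 'rect': array([ 492.6, -229.4]), 'size': array([52.6, 87.2]), 'ang': 80.3}
{'uv': array([375.5, 198.2]), 'c': array([ 499.1, -401.2]), 'rect': array([ 499.6, -401. ]), 'size': array([54.7, 88.3]), 'ang': 86.8}
{'uv': array([217.3,  88. ]), 'c': array([907.3,  51. ]), 'rect': array([907.2,  49.7]), 'size': array([282.2,  41.8]), 'ang': 89.8}
side {'uv': array([154.8, 177.2]), 'c': array([925.2,   7.5]), 'rect': array([925. ,  -5.6]), 'size': array([306.8,  52.8]), 'ang': 89.9}
side {'uv': array([456.8,  80.4]), 'c': array([  -13.8, -1345.2]), 'rect': array([  -29.7, -1350.2]), 'size': array([541.1, 485.8]), 'ang': 0.1}
side {'uv': array([400.3,  13.4]), 'c': array([  483.2, -2496.6]), 'rect': array([  400.4, -2440.6]), 'size': array([2397.7, 1176.8]), 'ang': 29.0}
t 5.8 tcp [ 622.9 -104.5  110.7] closing ang 87.5 w 93.8 gf 0.0 F [ 0.7 -0.9 -0.5] M [ 0.03 -0.04 -0.01]
(492, -265, 120, 87.5) -> [ 123.7 -166.1   -9.1] turn -0.0
```

View pics/j.png

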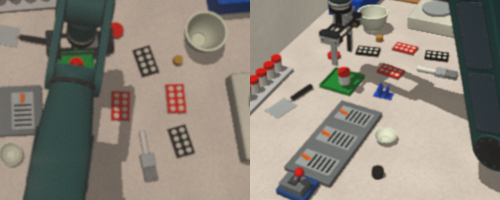

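The jar stands upright in the tray at crop (343,75). Both plates are where they were, at about (492,-230) and (499,-401) mm.

>>> {"fn": "servo_tool", "kwargs": {
  "moves": [
    {"translation": [40,-40,-30],"turn": 0,"jaw": 1},
    {"translation": [80,-80,-30],"turn": 0,"jaw": 1},
    {"translation": [120,-115,-30],"turn": 0,"jaw": 1},
    {"translation": [160,-128,-30],"turn": 0.03,"jaw": 1},
    {"translation": [160,-128,30],"turn": 0.06,"jaw": 1},
    {"translation": [160,-128,50],"turn": 0.1,"jaw": 1},
    {"translation": [160,-128,50],"turn": 0.1,"jaw": 1},
    {"translation": [160,-128,50],"turn": 0.1,"jaw": 1}
  ],
  "newtons": 4
}}

```text
clock: 6.6
tcp_pos: [0.4574, -0.225, 0.0609]
eef_rot: [0.071, 0.997, 0.001, -0.001]
wrist_force: [-0.1, 0.2, -0.5]
grip_width: 0.0944
grasp_force: 0.0
```

```bash
python3 -c "
from h import *
d=arm.snapshot('side');s=arm.snapshot('top')
for b in blobs(s,'red',.01,100,7,(300,180,400,230)): print(b)
for b in blobs(d,'red',.01,40,7,(240,100,400,200)): print('side',b)
go((458,-226,60,83),(458,-226,10,83))"
```

```text
{'uv': array([377.9, 201.7]), 'c': array([ 487.7, -406.9]), 'rect': array([ 499.6, -404.3]), 'size': array([51.8, 89.9]), 'ang': 81.4}
side {'uv': array([244.2, 171.5]), 'c': array([ 641.4, -151.8]), 'rect': array([ 640.8, -152.6]), 'size': array([33.2, 58.5]), 'ang': 25.6}
side {'uv': array([290.4, 171.1]), 'c': array([ 487.5, -219.3]), 'rect': array([ 487.9, -221.7]), 'size': array([59.5, 90.8]), 'ang': 82.6}
side {'uv': array([308.5, 148.4]), 'c': array([ 479.3, -393.4]), 'rect': array([ 483.8, -392.3]), 'size': array([61.4, 69.1]), 'ang': 86.7}
t 6.7 tcp [ 459.5 -226.    63.5] closing ang 81.8 w 94.0 gf 0.0 F [ 0.2 -0.5  0.2] M [0.03 0.05 0.01]
(458, -226, 60, 83) -> [ 1.5 -0.3  3.5] turn -0.02
(458, -226, 10, 83) -> [ 1.6 -0.2 53.5] turn -0.02
```

>>> {"fn": "servo_tool", "kwargs": {
  "moves": [
    {"translation": [1,0,25],"turn": -0.015,"jaw": 1},
    {"translation": [1,0,45],"turn": -0.015,"jaw": 1},
    {"translation": [1,0,51],"turn": -0.015,"jaw": 1},
    {"translation": [1,0,51],"turn": -0.015,"jaw": 1},
    {"translation": [1,0,51],"turn": -0.015,"jaw": 0},
    {"translation": [1,0,51],"turn": -0.015,"jaw": 0},
    {"translation": [1,0,51],"turn": -0.015,"jaw": 0},
    {"translation": [1,0,51],"turn": -0.015,"jaw": 0}
  ],
  "newtons": 4
}}

```text
clock: 7.5
tcp_pos: [0.4576, -0.2257, 0.0117]
eef_rot: [0.064, 0.998, -0.0, 0.001]
wrist_force: [0.6, 0.3, -0.4]
grip_width: 0.065
grasp_force: 0.0
```

>>> {"fn": "servo_tool", "kwargs": {
  "moves": [
    {"translation": [0,0,0],"turn": 0,"jaw": 0},
    {"translation": [0,0,0],"turn": 0,"jaw": 0},
    {"translation": [0,0,0],"turn": 0,"jaw": 0}
  ]
}}

```text
clock: 7.8
tcp_pos: [0.4572, -0.2253, 0.0112]
eef_rot: [0.064, 0.998, 0.0, 0.0]
wrist_force: [-0.5, 0.7, 2.2]
grip_width: 0.0558
grasp_force: 4.0
```

```bash
python3 -c "
from h import *
go((458,-226,10,83))"
```

```text
t 7.8 tcp [ 457.2 -225.3   11.2] closing ang 82.6 w 55.8 gf 4.0 F [-0.5  0.7  2.2] M [0.2  0.07 0.06]
(458, -226, 10, 83) -> [-0.8 -0.6  1.2] turn -0.007
```

>>> {"fn": "servo_tool", "kwargs": {
  "moves": [
    {"translation": [0,0,-10],"turn": 0,"jaw": 0},
    {"translation": [0,0,-30],"turn": 0,"jaw": 0},
    {"translation": [0,0,-50],"turn": 0,"jaw": 0},
    {"translation": [0,0,-70],"turn": 0,"jaw": 0},
    {"translation": [0,0,-90],"turn": 0,"jaw": 0},
    {"translation": [0,0,-110],"turn": 0,"jaw": 0},
    {"translation": [0,0,-110],"turn": 0,"jaw": 0},
    {"translation": [0,0,-110],"turn": 0,"jaw": 0}
  ]
}}

```text
clock: 8.6
tcp_pos: [0.4572, -0.2255, 0.121]
eef_rot: [0.064, 0.998, -0.0, 0.0]
wrist_force: [-1.1, 1.0, -1.9]
grip_width: 0.0561
grasp_force: 4.0
```

```bash
python3 -c "
from h import *
d=arm.snapshot('side');s=arm.snapshot('top')
cv2.imwrite('pics/l.png',cv2.resize(np.hstack([s['color'][150:260,260:420],d['color'][90:200,230:390]]),None,fx=2.4,fy=2.4))
go((458,-226,10,83))"
```

```text
t 8.7 tcp [ 456.3 -224.9  119.5] closing ang 82.6 w 56.0 gf 4.0 F [-0.4  0.2 -1.5] M [ 0.   -0.    0.01]
(458, -226, 10, 83) -> [ -2.   -1.  109.5] turn -0.007
```

View pics/l.png

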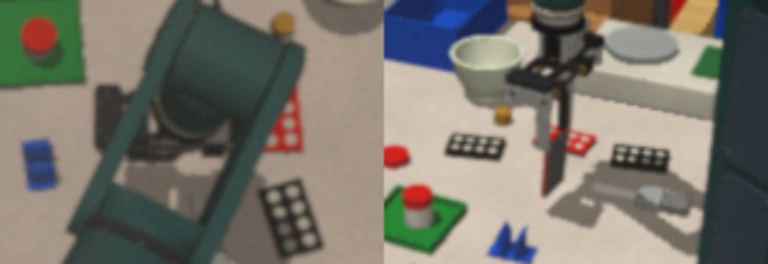

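The plate hangs vertically from the grip, and its red face points to +x, as I predicted. Next I'll carry it over the stand to bay0 and lay it down towards +x.

```bash
python3 -c "
from h import *
go((457,-225,190,87.5),(454,65,190,87.5),(454,65,112,87.5))"
```

```text
t 8.7 tcp [ 456.3 -224.9  119.5] closing ang 82.6 w 56.0 gf 4.0 F [-0.4  0.2 -1.5] M [ 0.   -0.    0.01]
(457, -225, 190, 87.5) -> [ -0.5   0.1 -70.5] turn -0.085
(454, 65, 190, 87.5) -> [ 39.8 287.3 -70.1] turn -0.085
(454, 65, 112, 87.5) -> [ 39.6 287.2   7.9] turn -0.085
```

>>> {"fn": "servo_tool", "kwargs": {
  "moves": [
    {"translation": [0,0,-35],"turn": 0,"jaw": 0},
    {"translation": [0,0,-70],"turn": -0.085,"jaw": 0},
    {"translation": [5,35,-70],"turn": -0.085,"jaw": 0},
    {"translation": [12,80,-70],"turn": -0.085,"jaw": 0},
    {"translation": [18,125,-70],"turn": -0.085,"jaw": 0},
    {"translation": [24,170,-70],"turn": -0.085,"jaw": 0},
    {"translation": [30,215,-70],"turn": -0.085,"jaw": 0},
    {"translation": [36,255,-70],"turn": -0.085,"jaw": 0}
  ]
}}

```text
clock: 9.5
tcp_pos: [0.4532, 0.0341, 0.1894]
eef_rot: [0.022, 1.0, 0.0, -0.001]
wrist_force: [1.4, 0.4, -1.0]
grip_width: 0.0558
grasp_force: 4.0
```

>>> {"fn": "servo_tool", "kwargs": {
  "moves": [
    {"translation": [3,20,0],"turn": 0,"jaw": 0},
    {"translation": [4,32,0],"turn": 0,"jaw": 0},
    {"translation": [4,32,20],"turn": 0,"jaw": 0},
    {"translation": [4,32,45],"turn": 0,"jaw": 0},
    {"translation": [4,32,65],"turn": 0,"jaw": 0},
    {"translation": [4,32,65],"turn": 0,"jaw": 0},
    {"translation": [4,32,65],"turn": 0,"jaw": 0},
    {"translation": [4,32,65],"turn": 0,"jaw": 0}
  ]
}}

```text
clock: 10.3
tcp_pos: [0.4525, 0.0639, 0.1272]
eef_rot: [0.022, 1.0, 0.0, 0.001]
wrist_force: [0.7, 0.5, -1.2]
grip_width: 0.0561
grasp_force: 4.0
```

```bash
python3 -c "
from h import *
d=arm.snapshot('side')
cv2.imwrite('pics/m.png',cv2.resize(d['color'][150:300,180:350],None,fx=3,fy=3))
go((454,65,112,87.5),(454,65,103,87.5))"
```

```text
t 10.35 tcp [452.6  64.  127.4] closing ang 87.5 w 56.1 gf 4.0 F [-0.4  0.6 -1.8] M [ 0.03 -0.01 -0.01]
(454, 65, 112, 87.5) -> [-1.3  1.1 15.4] turn -0.001
(454, 65, 103, 87.5) -> [-1.3  1.1 24.4] turn -0.001
```

View pics/m.png

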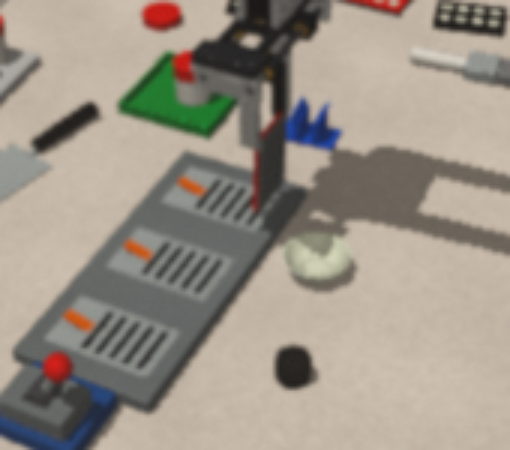

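>>> {"fn": "servo_tool", "kwargs": {
  "moves": [
    {"translation": [-1.5,1,10],"turn": 0,"jaw": 0},
    {"translation": [-1.5,1,16],"turn": 0,"jaw": 0},
    {"translation": [-1.5,1,20],"turn": 0,"jaw": 0},
    {"translation": [-1.5,1,23],"turn": 0,"jaw": 0},
    {"translation": [-1.5,1,25],"turn": 0,"jaw": 0},
    {"translation": [-1.5,1,25],"turn": 0,"jaw": 0},
    {"translation": [-1.5,1,25],"turn": 0,"jaw": 0}
  ],
  "newtons": 5
}}

```text
clock: 11.05
tcp_pos: [0.4548, 0.0646, 0.1028]
eef_rot: [0.022, 1.0, -0.001, 0.002]
wrist_force: [0.8, -1.5, 5.9]
grip_width: 0.0558
grasp_force: 5.0
```

```bash
python3 -c "
from h import *
d=arm.snapshot('side')
h=hsv(d)
print(cv2.boundingRect(cv2.findNonZero(mask(d,'red')[185:240,255:290])))
go((454,65,103,87.5))"
```

```text
(9, 8, 9, 31)
t 11.1 tcp [454.8  64.6 102.9] closing ang 87.5 w 55.7 gf 5.0 F [ 0.1 -1.3  6.4] M [-0.3  -0.03  0.07]
(454, 65, 103, 87.5) -> [ 0.8  0.4 -0.1] turn -0.0
```

>>> {"fn": "servo_tool", "kwargs": {
  "moves": [
    {"translation": [-7,0,0],"turn": 0,"jaw": 0},
    {"translation": [-14,0,0.5],"turn": 0,"jaw": 0},
    {"translation": [-21,0,1.5],"turn": 0,"jaw": 0},
    {"translation": [-28,0,3],"turn": 0,"jaw": 0},
    {"translation": [-34,0,5],"turn": 0,"jaw": 0},
    {"translation": [-41,0,8],"turn": 0,"jaw": 0},
    {"translation": [-47,0,11.5],"turn": 0,"jaw": 0},
    {"translation": [-53,0,15],"turn": 0,"jaw": 0}
  ]
}}

```text
clock: 11.9
tcp_pos: [0.5065, 0.0629, 0.0853]
eef_rot: [0.022, 1.0, 0.0, -0.0]
wrist_force: [1.1, 0.2, 2.2]
grip_width: 0.0562
grasp_force: 5.0
```

```bash
python3 -c "
from h import *
d=arm.snapshot('side')
cv2.imwrite('pics/n.png',cv2.resize(d['color'][150:300,180:350],None,fx=3,fy=3))
go((506.6,62.9,87,87.5))"
```

```text
t 11.95 tcp [507.   62.9  84.7] closing ang 87.5 w 55.9 gf 5.0 F [ 2.8 -0.6  3.4] M [-0.11 -0.46  0.04]
(506.6, 62.9, 87, 87.5) -> [ 0.4 -0.  -2.3] turn -0.0
```

View pics/n.png

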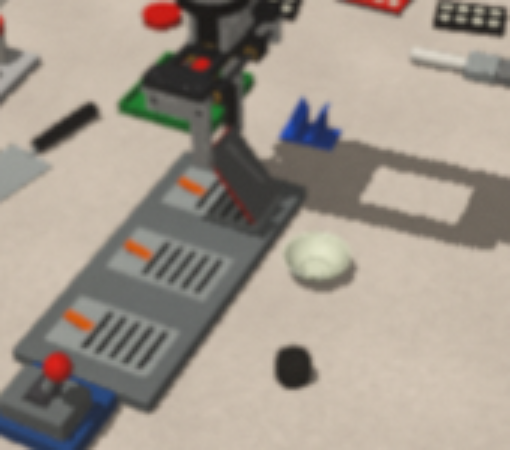

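The plate is tilting the right way about its lower edge, red side going under.

>>> {"fn": "servo_tool", "kwargs": {
  "moves": [
    {"translation": [-5,0,4.5],"turn": 0,"jaw": 0},
    {"translation": [-10,0,9.5],"turn": 0,"jaw": 0},
    {"translation": [-14.5,0,15],"turn": 0,"jaw": 0},
    {"translation": [-18.5,0,20.5],"turn": 0,"jaw": 0},
    {"translation": [-22,0,26.5],"turn": 0,"jaw": 0},
    {"translation": [-25.5,0,32.5],"turn": 0,"jaw": 0},
    {"translation": [-28,0,39],"turn": 0,"jaw": 0},
    {"translation": [-30,0,45.5],"turn": 0,"jaw": 0}
  ]
}}

```text
clock: 12.75
tcp_pos: [0.536, 0.0616, 0.0396]
eef_rot: [0.022, 1.0, 0.0, -0.0]
wrist_force: [-0.1, 0.6, -0.8]
grip_width: 0.0557
grasp_force: 5.0
```

>>> {"fn": "servo_tool", "kwargs": {
  "moves": [
    {"translation": [-1,0,4],"turn": 0,"jaw": 0},
    {"translation": [-2,0,8],"turn": 0,"jaw": 0},
    {"translation": [-2,0,10],"turn": 0,"jaw": 0},
    {"translation": [-2,0,10],"turn": 0,"jaw": 0},
    {"translation": [-2,0,10],"turn": 0,"jaw": 0}
  ]
}}

```text
clock: 13.25
tcp_pos: [0.5379, 0.0615, 0.0305]
eef_rot: [0.022, 1.0, 0.0, -0.0]
wrist_force: [-0.0, 0.3, -0.6]
grip_width: 0.0558
grasp_force: 5.0
```

```bash
python3 -c "
from h import *
d=arm.snapshot('side')
cv2.imwrite('pics/o.png',cv2.resize(d['color'][150:300,180:350],None,fx=3,fy=3))
go((539,61.4,28,87.5))"
```

```text
t 13.3 tcp [537.9  61.5  30.6] closing ang 87.5 w 55.8 gf 5.0 F [-1.   0.5 -1.6] M [ 0.04 -0.02  0.05]
(539, 61.4, 28, 87.5) -> [-1.1 -0.1  2.6] turn -0.0
```

View pics/o.png

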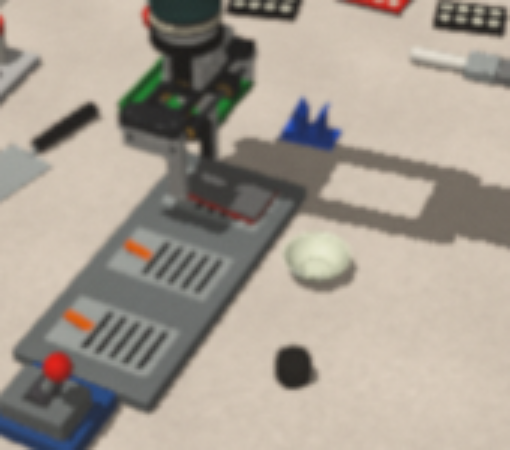

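The plate is nearly flat in bay0, with grey up and a red edge just visible. I'll lower it a little and release.

>>> {"fn": "servo_tool", "kwargs": {
  "moves": [
    {"translation": [-0.5,0,3],"turn": 0,"jaw": 0},
    {"translation": [-0.5,0,3],"turn": 0,"jaw": 0},
    {"translation": [-0.5,0,3],"turn": 0,"jaw": 1},
    {"translation": [-0.5,0,3],"turn": 0,"jaw": 1},
    {"translation": [-0.5,0,3],"turn": 0,"jaw": 1},
    {"translation": [-0.5,0,3],"turn": 0,"jaw": 1},
    {"translation": [-0.5,0,-40],"turn": 0,"jaw": 1},
    {"translation": [-0.5,0,-80],"turn": 0,"jaw": 1}
  ]
}}

```text
clock: 14.1
tcp_pos: [0.5374, 0.0614, 0.1101]
eef_rot: [0.022, 1.0, -0.0, -0.002]
wrist_force: [0.8, -0.2, 0.5]
grip_width: 0.0934
grasp_force: 0.0
```

>>> {"fn": "servo_tool", "kwargs": {
  "moves": [
    {"translation": [50,0,-30],"turn": 0,"jaw": 1},
    {"translation": [70,-50,-30],"turn": 0,"jaw": 1},
    {"translation": [70,-100,-30],"turn": 0,"jaw": 1},
    {"translation": [70,-150,-30],"turn": 0,"jaw": 1},
    {"translation": [70,-200,-30],"turn": 0,"jaw": 1},
    {"translation": [70,-250,-30],"turn": 0,"jaw": 1},
    {"translation": [70,-250,-30],"turn": 0,"jaw": 1},
    {"translation": [70,-250,-30],"turn": 0,"jaw": 1}
  ]
}}

```text
clock: 14.9
tcp_pos: [0.4574, -0.1864, 0.1403]
eef_rot: [0.024, 1.0, 0.0, -0.0]
wrist_force: [0.6, 0.1, -0.7]
grip_width: 0.0941
grasp_force: 0.0
```

```bash
python3 -c "
from h import *
d=arm.snapshot('side');s=arm.snapshot('top')
for b in blobs(s,'red',.01,60,7,(270,150,440,300)): print(b)
for b in blobs(d,'red',.01,40,7,(240,90,420,200)): print('side',b)
cv2.imwrite('pics/p.png',cv2.resize(np.vstack([s['color'][180:260,100:420],d['color'][120:280,160:480]]),None,fx=2,fy=2))
go((465,-399,60,86.5),(465,-399,10,86.5))"
```

```text
{'uv': array([375.4, 197.9]), 'c': array([ 500. , -400.9]), 'rect': array([ 500.1, -400.6]), 'size': array([56. , 89.5]), 'ang': 87.1}
{'uv': array([275.8, 164.7]), 'c': array([ 632.6, -109.9]), 'rect': array([ 633.4, -110.7]), 'size': array([37.1, 42.1]), 'ang': 84.2}
side {'uv': array([244.2, 171.5]), 'c': array([ 641.4, -151.8]), 'rect': array([ 640.8, -152.6]), 'size': array([33.2, 58.5]), 'ang': 25.6}
side {'uv': array([305.1, 147.8]), 'c': array([ 493.2, -392.3]), 'rect': array([ 494.4, -394.6]), 'size': array([65.8, 90.3]), 'ang': 87.3}
t 15.0 tcp [ 457.7 -184.3  140.3] closing ang 87.5 w 94.1 gf 0.0 F [-0.6  0.6  0.4] M [ 0.03 -0.    0.04]
(465, -399, 60, 86.5) -> [ -16.6 -214.3   80.1] turn 0.018
(465, -399, 10, 86.5) -> [ -16.6 -214.4  130.1] turn 0.018
```

View pics/p.png

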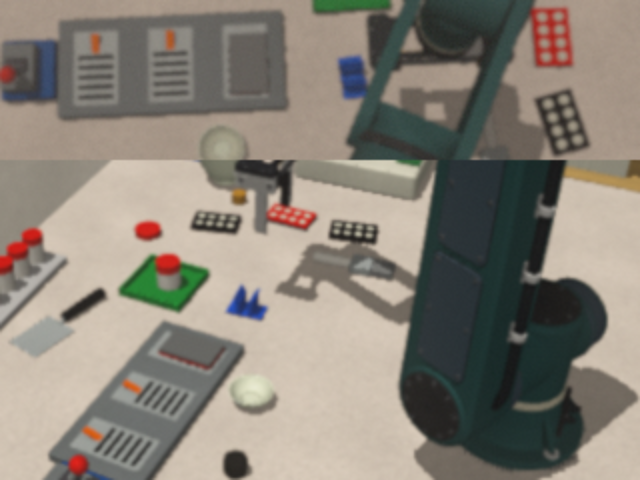

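Plate 1 lies grey face up in bay0 at crop (249,60) and its paddle is covered. Plate 2 hasn't moved: (500,-401) mm, yaw about -3°.

>>> {"fn": "servo_tool", "kwargs": {
  "moves": [
    {"translation": [-4,-48,20],"turn": 0,"jaw": 1},
    {"translation": [-8,-95,40],"turn": 0,"jaw": 1},
    {"translation": [-12,-140,60],"turn": 0.01,"jaw": 1},
    {"translation": [-16,-185,75],"turn": 0.015,"jaw": 1},
    {"translation": [-17,-214,80],"turn": 0.015,"jaw": 1},
    {"translation": [-17,-214,80],"turn": 0.015,"jaw": 1},
    {"translation": [-17,-214,80],"turn": 0.015,"jaw": 1},
    {"translation": [-17,-214,80],"turn": 0.015,"jaw": 1}
  ],
  "newtons": 4
}}

```text
clock: 15.8
tcp_pos: [0.4663, -0.3977, 0.061]
eef_rot: [0.028, 1.0, 0.0, 0.0]
wrist_force: [0.2, -0.1, 0.3]
grip_width: 0.0939
grasp_force: 0.0
```

```bash
python3 -c "
from h import *
s=arm.snapshot('top');d=arm.snapshot('side')
for b in blobs(d,'red',.01,40,7,(260,90,420,200)): print('side',b)
# plate1 in bay0: grey darker rect within the light grille
h=hsv(s); v=cv2.GaussianBlur(h[...,2],(3,3),0)[190:232,205:245]; print(v[::3,::3])
go((465,-399,60,87),(465,-399,10.5,87))"
```

```text
side {'uv': array([304.7, 148.1]), 'c': array([ 493.7, -389.5]), 'rect': array([ 494.9, -391.9]), 'size': array([60.4, 89.5]), 'ang': 87.4}
[[105 104 104 105 106 106 107 106 107 106 102 101 116 168]
 [105 104 121 138 137 138 139 139 142 131 101 100 111 172]
 [105 105 128 138 131 129 126 125 123 115 101 100 112 172]
 [105 106 127 122 103 104 102 103 103  98 100 101 111 171]
 [106 105 123 122 104 104 102 103 103  98 101 100 109 166]
 [105 105 122 114 103 103 104 103 104  99 101 101 105 161]
 [105 105 123 121 104 104 103 103 103  99  99 102 110 169]
 [106 105 121 119 103 103 103 102 102  98  96 102 103 159]
 [105 105 119 118 103 104 103 103 103 100  99 102 101 154]
 [105 105 120 125 102 103 103 103 103 100  99 103 101 155]
 [106 105 118 119 103 104 104 103 103 101  97 104 102 155]
 [105 105 118 123 103 103 104 104 104 101  99 104 102 154]
 [105 105 118 121 102 100 100  99 100 111 103 103 103 155]
 [106 106 111 122 119 115 113 113 111 113 105 104 102 140]]
t 15.9 tcp [ 466.2 -398.    61.3] closing ang 86.8 w 93.9 gf 0.0 F [ 0.2  0.4 -0.5] M [-0.    0.05 -0.02]
(465, -399, 60, 87) -> [ 1.2 -1.   1.3] turn -0.004
(465, -399, 10.5, 87) -> [ 1.2 -1.  50.8] turn -0.004
```

>>> {"fn": "servo_tool", "kwargs": {
  "moves": [
    {"translation": [1,-1,25],"turn": 0,"jaw": 1},
    {"translation": [1,-1,44],"turn": 0,"jaw": 1},
    {"translation": [1,-1,50],"turn": 0,"jaw": 1},
    {"translation": [1,-1,50],"turn": 0,"jaw": 1},
    {"translation": [1,-1,50],"turn": 0,"jaw": 0},
    {"translation": [1,-1,50],"turn": 0,"jaw": 0},
    {"translation": [1,-1,50],"turn": 0,"jaw": 0},
    {"translation": [1,-1,50],"turn": 0,"jaw": 0}
  ],
  "newtons": 4
}}

```text
clock: 16.7
tcp_pos: [0.4645, -0.401, 0.0111]
eef_rot: [0.029, 1.0, -0.0, 0.0]
wrist_force: [0.0, 0.1, -0.4]
grip_width: 0.0653
grasp_force: 0.0
```

>>> {"fn": "servo_tool", "kwargs": {
  "moves": [
    {"translation": [0,0,0],"turn": 0,"jaw": 0},
    {"translation": [0,0,0],"turn": 0,"jaw": 0},
    {"translation": [0,0,0],"turn": 0,"jaw": 0}
  ]
}}

```text
clock: 17.0
tcp_pos: [0.4643, -0.4006, 0.0107]
eef_rot: [0.029, 1.0, 0.0, 0.0]
wrist_force: [-1.1, 0.9, 1.7]
grip_width: 0.0567
grasp_force: 4.0
```

>>> {"fn": "servo_tool", "kwargs": {
  "moves": [
    {"translation": [0,0,-10],"turn": 0,"jaw": 0},
    {"translation": [0,0,-30],"turn": 0,"jaw": 0},
    {"translation": [0,0,-50],"turn": 0,"jaw": 0},
    {"translation": [0,0,-80],"turn": 0,"jaw": 0},
    {"translation": [0,0,-110],"turn": 0,"jaw": 0},
    {"translation": [0,0,-145],"turn": 0,"jaw": 0},
    {"translation": [0,0,-180],"turn": 0,"jaw": 0},
    {"translation": [0,0,-180],"turn": 0,"jaw": 0}
  ]
}}

```text
clock: 17.8
tcp_pos: [0.4663, -0.403, 0.198]
eef_rot: [0.029, 1.0, -0.005, 0.005]
wrist_force: [1.1, -0.4, 0.2]
grip_width: 0.0563
grasp_force: 4.0
```

```bash
python3 -c "
from h import *
s=arm.snapshot('top');d=arm.snapshot('side')
for b in blobs(s,'red',.01,60,7,(290,150,440,300)): print(b)
cv2.imwrite('pics/q.png',cv2.resize(d['color'][60:180,240:400],None,fx=2,fy=2))
cv2.imwrite('pics/bay.png',cv2.resize(s['color'][180:240,190:250],None,fx=8,fy=8,interpolation=2))
go((464,277,190,87.5))"
```

```text
t 17.9 tcp [ 464.5 -401.1  191.4] closing ang 86.6 w 55.5 gf 4.0 F [-0.3 -0.7 -2.7] M [ 0.02 -0.01  0.04]
(464, 277, 190, 87.5) -> [4.040e+01 6.769e+02 3.000e-01] turn -0.015
```

View pics/q.png

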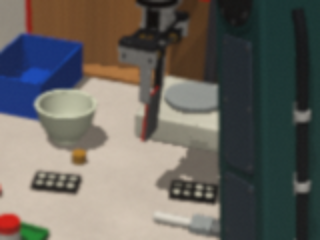

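View pics/bay.png

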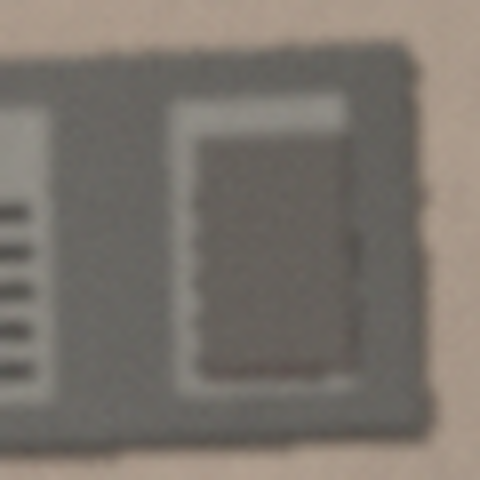

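```bash
python3 -c "
from h import *
s=arm.snapshot('top')
f=lambda x,y:((x+.5)/8-.5+190,(y+.5)/8-.5+180)
print(plane(s,[f(197,133),f(350,133),f(197,366),f(352,362)],.028)*1000)
print(plane(s,[f(274.5,250)],.028)*1000, plane(s,[f(172,103),f(347,95),f(182,397),f(357,388),f(264.5,245.75)],.018)*1000)
go((464,289,190,87.5))"
```

```text
[[546.31547421  85.48957403  28.        ]
 [541.02073652  28.42719173  28.        ]
 [458.19843772  91.93582603  28.        ]
 [454.41008561  34.85550473  28.        ]]
[[499.08228214  60.05614028  28.        ]] [[561.24199462  94.70906587  18.        ]
 [558.23180175  28.56674858  18.        ]
 [448.8642369   99.03323827  18.        ]
 [446.23828716  34.09020016  18.        ]
 [503.12196231  64.12316558  18.        ]]
t 17.95 tcp [ 463.9 -400.4  189.4] closing ang 86.6 w 56.1 gf 4.0 F [ 0.2 -0.8 -1. ] M [ 0.06  0.06 -0.04]
(464, 289, 190, 87.5) -> [4.040e+01 6.882e+02 2.000e-01] turn -0.015
```

Plate 1 sits about 4 mm off bay0's centre, which is within tolerance. In the crop, plate 2 hangs with a slight lean, from (155,90) to (145,138). I'll carry it to bay2 and check again there.

>>> {"fn": "servo_tool", "kwargs": {
  "moves": [
    {"translation": [2,30,0],"turn": 0,"jaw": 0},
    {"translation": [4,75,0],"turn": -0.015,"jaw": 0},
    {"translation": [6,122,0],"turn": -0.015,"jaw": 0},
    {"translation": [9,170,0],"turn": -0.015,"jaw": 0},
    {"translation": [12,218,0],"turn": -0.015,"jaw": 0},
    {"translation": [14,265,0],"turn": -0.015,"jaw": 0},
    {"translation": [16,313,0],"turn": -0.015,"jaw": 0},
    {"translation": [19,360,0],"turn": -0.015,"jaw": 0}
  ]
}}

```text
clock: 18.75
tcp_pos: [0.4648, -0.0381, 0.1878]
eef_rot: [0.022, 1.0, 0.001, -0.002]
wrist_force: [1.3, -0.4, -0.3]
grip_width: 0.0562
grasp_force: 4.0
```

>>> {"fn": "servo_tool", "kwargs": {
  "moves": [
    {"translation": [2,48,0],"turn": 0,"jaw": 0},
    {"translation": [4,95,0],"turn": 0,"jaw": 0},
    {"translation": [6,143,0],"turn": 0,"jaw": 0},
    {"translation": [9,190,0],"turn": 0,"jaw": 0},
    {"translation": [11,238,0],"turn": 0,"jaw": 0},
    {"translation": [12,285,0],"turn": 0,"jaw": 0},
    {"translation": [13,315,0],"turn": 0,"jaw": 0},
    {"translation": [14,328,0],"turn": 0,"jaw": 0}
  ]
}}

```text
clock: 19.55
tcp_pos: [0.4651, 0.2901, 0.1873]
eef_rot: [0.02, 1.0, -0.001, -0.002]
wrist_force: [0.7, -1.1, -0.6]
grip_width: 0.0558
grasp_force: 4.0
```

>>> {"fn": "servo_tool", "kwargs": {
  "moves": [
    {"translation": [0,0,0],"turn": 0,"jaw": 0},
    {"translation": [0,0,20],"turn": 0,"jaw": 0},
    {"translation": [0,0,45],"turn": 0,"jaw": 0},
    {"translation": [0,0,60],"turn": 0,"jaw": 0},
    {"translation": [0,0,60],"turn": 0,"jaw": 0},
    {"translation": [0,0,60],"turn": 0,"jaw": 0},
    {"translation": [0,0,60],"turn": 0,"jaw": 0}
  ]
}}

```text
clock: 20.25
tcp_pos: [0.4677, 0.2879, 0.132]
eef_rot: [0.022, 1.0, 0.001, 0.001]
wrist_force: [0.2, -0.5, -0.3]
grip_width: 0.0558
grasp_force: 4.0
```

```bash
python3 -c "
from h import *
d=arm.snapshot('side')
cv2.imwrite('pics/r.png',cv2.resize(d['color'][170:310,140:300],None,fx=3,fy=3))
go((468,290,112,87.5),(468,290,103,87.5))"
```

```text
t 20.3 tcp [467.8 288.1 132.2] closing ang 87.5 w 55.9 gf 4.0 F [ 0.3  0.6 -0.4] M [ 0.   -0.05 -0.03]
(468, 290, 112, 87.5) -> [-0.1  1.8 20.2] turn -0.001
(468, 290, 103, 87.5) -> [-0.1  1.8 29.2] turn -0.001
```

View pics/r.png

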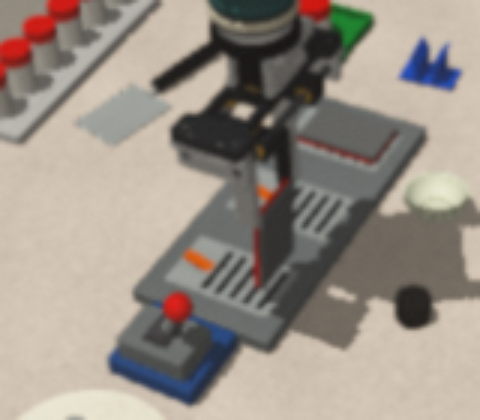

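Plate 2 hangs vertical over bay2, red face to +x, like plate 1. Same lay-down again.

>>> {"fn": "servo_tool", "kwargs": {
  "moves": [
    {"translation": [0,2,10],"turn": 0,"jaw": 0},
    {"translation": [0,2,18],"turn": 0,"jaw": 0},
    {"translation": [0,2,24],"turn": 0,"jaw": 0},
    {"translation": [0,2,27],"turn": 0,"jaw": 0},
    {"translation": [0,2,29.5],"turn": 0,"jaw": 0},
    {"translation": [0,2,29.5],"turn": 0,"jaw": 0},
    {"translation": [0,2,29.5],"turn": 0,"jaw": 0}
  ],
  "newtons": 5
}}

```text
clock: 21.0
tcp_pos: [0.468, 0.2897, 0.1024]
eef_rot: [0.022, 1.0, -0.0, 0.002]
wrist_force: [-0.4, -1.2, 5.4]
grip_width: 0.0557
grasp_force: 5.0
```

```bash
python3 -c "
from h import *
go((468,290,103,87.5))"
```

```text
t 21.0 tcp [468.  289.7 102.4] closing ang 87.5 w 55.7 gf 5.0 F [-0.4 -1.2  5.4] M [-0.54  0.   -0.01]
(468, 290, 103, 87.5) -> [ 0.   0.3 -0.6] turn -0.0
```

>>> {"fn": "servo_tool", "kwargs": {
  "moves": [
    {"translation": [-7,0,0],"turn": 0,"jaw": 0},
    {"translation": [-14,0,0.5],"turn": 0,"jaw": 0},
    {"translation": [-21,0,1.5],"turn": 0,"jaw": 0},
    {"translation": [-28,0,3],"turn": 0,"jaw": 0},
    {"translation": [-34,0,5],"turn": 0,"jaw": 0},
    {"translation": [-41,0,8],"turn": 0,"jaw": 0},
    {"translation": [-47,0,11.5],"turn": 0,"jaw": 0},
    {"translation": [-53,0,15],"turn": 0,"jaw": 0}
  ]
}}

```text
clock: 21.8
tcp_pos: [0.5205, 0.2878, 0.0854]
eef_rot: [0.022, 1.0, 0.0, 0.0]
wrist_force: [2.3, -0.9, 2.7]
grip_width: 0.0558
grasp_force: 5.0
```

```bash
python3 -c "
from h import *
d=arm.snapshot('side')
cv2.imwrite('pics/t.png',cv2.resize(d['color'][170:310,140:300],None,fx=2.5,fy=2.5))
go((468,290,103,87.5))"
```

```text
t 21.85 tcp [521.1 287.6  84.7] closing ang 87.5 w 56.0 gf 5.0 F [ 1.5 -0.5  4.2] M [-0.1  -0.46 -0.01]
(468, 290, 103, 87.5) -> [ 53.1   0.  -18.3] turn -0.001
```

View pics/t.png

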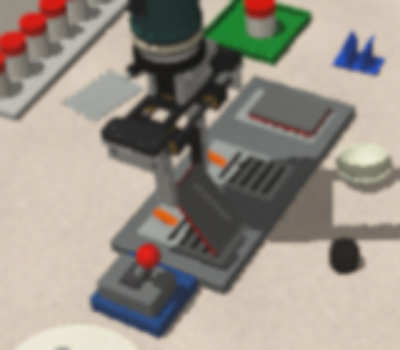

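Plate 2 is tilting over correctly on its lower edge at crop (220,255). I'll finish the lay-down and release.

>>> {"fn": "servo_tool", "kwargs": {
  "moves": [
    {"translation": [-5,0,4.5],"turn": 0,"jaw": 0},
    {"translation": [-10,0,9.5],"turn": 0,"jaw": 0},
    {"translation": [-14.5,0,15],"turn": 0,"jaw": 0},
    {"translation": [-18.5,0,20.5],"turn": 0,"jaw": 0},
    {"translation": [-22,0,26.5],"turn": 0,"jaw": 0},
    {"translation": [-25.5,0,32.5],"turn": 0,"jaw": 0},
    {"translation": [-28,0,39],"turn": 0,"jaw": 0},
    {"translation": [-30,0,45.5],"turn": 0,"jaw": 0}
  ]
}}

```text
clock: 22.65
tcp_pos: [0.5498, 0.2864, 0.0396]
eef_rot: [0.022, 1.0, -0.0, -0.0]
wrist_force: [0.7, -0.7, 0.5]
grip_width: 0.0559
grasp_force: 5.0
```

>>> {"fn": "servo_tool", "kwargs": {
  "moves": [
    {"translation": [-1,0,4],"turn": 0,"jaw": 0},
    {"translation": [-2,0,8],"turn": 0,"jaw": 0},
    {"translation": [-3,0,10],"turn": 0,"jaw": 0},
    {"translation": [-3,0,12],"turn": 0,"jaw": 0},
    {"translation": [-3,0,12],"turn": 0,"jaw": 0},
    {"translation": [-3,0,12],"turn": 0,"jaw": 0}
  ]
}}

```text
clock: 23.25
tcp_pos: [0.5528, 0.2863, 0.0286]
eef_rot: [0.022, 1.0, 0.0, 0.0]
wrist_force: [-0.1, -0.8, -0.7]
grip_width: 0.0556
grasp_force: 5.0
```

```bash
python3 -c "
from h import *
go((551,286.4,27.5,87.5))"
```

```text
t 23.25 tcp [552.8 286.3  28.6] closing ang 87.5 w 55.6 gf 5.0 F [-0.1 -0.8 -0.7] M [-0.04 -0.01  0.05]
(551, 286.4, 27.5, 87.5) -> [ 1.8 -0.   1.1] turn -0.0
```

>>> {"fn": "servo_tool", "kwargs": {
  "moves": [
    {"translation": [1,0,1],"turn": 0,"jaw": 0},
    {"translation": [1,0,1],"turn": 0,"jaw": 1},
    {"translation": [1,0,1],"turn": 0,"jaw": 1},
    {"translation": [1,0,1],"turn": 0,"jaw": 1},
    {"translation": [1,0,1],"turn": 0,"jaw": 1},
    {"translation": [1,0,-40],"turn": 0,"jaw": 1},
    {"translation": [1,0,-85],"turn": 0,"jaw": 1},
    {"translation": [1,0,-120],"turn": 0,"jaw": 0}
  ]
}}

```text
clock: 24.05
tcp_pos: [0.5523, 0.2865, 0.1512]
eef_rot: [0.022, 1.0, 0.0, 0.001]
wrist_force: [0.7, -0.0, -0.1]
grip_width: 0.0886
grasp_force: 0.0
```

>>> {"fn": "servo_tool", "kwargs": {
  "moves": [
    {"translation": [48,0,0],"turn": 0,"jaw": 0},
    {"translation": [95,0,0],"turn": 0,"jaw": 0},
    {"translation": [140,0,0],"turn": 0,"jaw": 0},
    {"translation": [170,-40,0],"turn": 0,"jaw": 0},
    {"translation": [170,-80,0],"turn": 0,"jaw": 0},
    {"translation": [170,-80,0],"turn": 0,"jaw": 0},
    {"translation": [170,-80,0],"turn": 0,"jaw": 0},
    {"translation": [170,-80,0],"turn": 0,"jaw": 0}
  ]
}}

```text
clock: 24.85
tcp_pos: [0.379, 0.2145, 0.1488]
eef_rot: [0.022, 1.0, 0.0, 0.0]
wrist_force: [-0.8, -0.1, -0.1]
grip_width: 0.0255
grasp_force: 0.0
```

Run:
```python
from h import *
s=arm.snapshot('top');d=arm.snapshot('side')
for b in blobs(s,"red",.08,4,1,(90,205,115,232)):print("tip top",b["uv"])
for b in blobs(d,"red",.08,4,1,(185,260,212,285)):print("tip side",b["uv"])
for n in ('red',):
  for im,nm,r in ((s,'top',(290,150,440,300)),(d,'side',(260,90,420,200))):
    print(nm,[ (b['c'],b['size']) for b in blobs(im,n,.01,20,5,r)])
print('orange',[(b['uv'],b['c']) for b in blobs(s,'orange',.022,4,1,(130,185,240,240))])
a=cv2.resize(s['color'][180:245,85:250],None,fx=4,fy=4,interpolation=2)
b=cv2.resize(d['color'][160:300,160:325],None,fx=4*165/165*.6,fy=2.4)
b=cv2.copyMakeBorder(b,0,0,0,a.shape[1]-b.shape[1],0)
cv2.imwrite('pics/fin.png',np.vstack([a,b])); print(np.vstack([a,b]).shape)
go((465,397,140,87.5))
```

```text
tip top [102.9 216.7]
tip side [198.5 271.9]
top []
side []
orange [(array([184.9, 199.5]), array([545.7, 174.2]))]
(596, 660, 3)
t 24.95 tcp [378.9 214.7 148.5] closing ang 87.5 w 17.4 gf 0.0 F [-0.9 -0.3  0.5] M [0.01 0.03 0.03]
(465, 397, 140, 87.5) -> [-78.2 185.9   8.5] turn 0.001
```

View pics/fin.png

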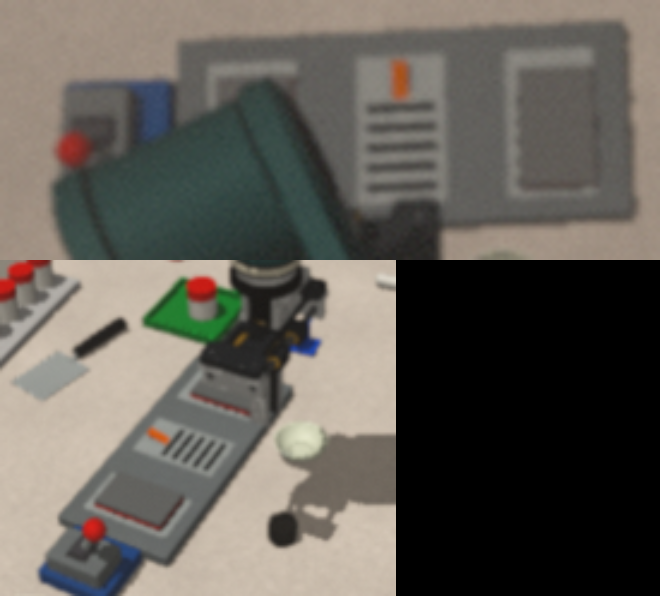

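Both plates lie grey up, flat and covering their paddles; only bay1's orange shows, at crop (400,80). The lever tip is unmoved at crop (73,150).

Run:
```python
from h import *
s=arm.snapshot('top')
print([(b['uv'],b['c'],b['size']) for b in blobs(s,'red',.01,100,7)])
d=arm.snapshot('side')
c1,d1=ray(s,[(102.9,216.7)]);c2,d2=ray(d,[(198.5,271.9)])
k=np.linalg.lstsq(np.c_[d1[0],-d2[0]],c2-c1,rcond=None)[0];print((c1+k[0]*d1[0])*1000,(c2+k[1]*d2[0])*1000)
print('slot',plane(s,[(108.75,212.5)],.035)*1000)
go((465,397,140,87.5),(465,397,72,87.5))
```

```text
[(array([  4.9, 177.8]), array([668.8, 727.8]), array([41.3, 34.4])), (array([275.8, 164.7]), array([ 632.9, -110.1]), array([37.1, 42. ])), (array([315.2, 129.9]), array([ 735.2, -245.6]), array([44.2, 47.5])), (array([217.6,  87.9]), array([907.3,  49.8]), array([ 40.6, 282.3]))]
[501.52052478 401.25200249  86.85405054] [499.47565884 400.591852    86.19799826]
slot [[523.96556371 400.021583    35.        ]]
t 25.05 tcp [378.7 214.5 148.3] closing ang 87.5 w 9.8 gf 0.0 F [ 0.5 -0.1 -0.6] M [ 0.02 -0.01 -0.01]
(465, 397, 140, 87.5) -> [-78.4 186.    8.2] turn 0.001
(465, 397, 72, 87.5) -> [-78.4 186.   76.2] turn 0.001
```

>>> {"fn": "servo_tool", "kwargs": {
  "moves": [
    {"translation": [-20,45,0],"turn": 0,"jaw": 0},
    {"translation": [-40,90,0],"turn": 0,"jaw": 0},
    {"translation": [-60,135,5],"turn": 0,"jaw": 0},
    {"translation": [-75,175,8],"turn": 0,"jaw": 0},
    {"translation": [-78,189,8],"turn": 0,"jaw": 0},
    {"translation": [-78,189,8],"turn": 0,"jaw": 0},
    {"translation": [-78,189,45],"turn": 0,"jaw": 0},
    {"translation": [-78,189,75],"turn": 0,"jaw": 0}
  ]
}}

```text
clock: 25.85
tcp_pos: [0.4649, 0.3991, 0.0733]
eef_rot: [0.022, 1.0, 0.0, 0.001]
wrist_force: [0.2, -0.6, 0.6]
grip_width: 0.0005
grasp_force: 0.0
```

>>> {"fn": "servo_tool", "kwargs": {
  "moves": [
    {"translation": [0,0,0],"turn": 0,"jaw": 0},
    {"translation": [-15,0,0],"turn": 0,"jaw": 0},
    {"translation": [-30,0,0],"turn": 0,"jaw": 0},
    {"translation": [-40,0,0],"turn": 0,"jaw": 0},
    {"translation": [-50,0,0],"turn": 0,"jaw": 0},
    {"translation": [-55,0,0],"turn": 0,"jaw": 0},
    {"translation": [-55,0,0],"turn": 0,"jaw": 0}
  ]
}}

```text
clock: 26.55
tcp_pos: [0.5193, 0.3973, 0.0749]
eef_rot: [0.022, 1.0, 0.001, -0.001]
wrist_force: [-5.4, -1.1, 4.8]
grip_width: 0.0005
grasp_force: 3.3
```

Run:
```python
from h import *
s=arm.snapshot('top');d=arm.snapshot('side')
for b in blobs(s,"red",.08,4,1,(85,190,125,232)):print("tip top",b["uv"],b["c"])
for b in blobs(d,"red",.08,4,1,(175,255,215,290)):print("tip side",b["uv"],b["c"])
go((530,400,72,87.5))
```

```text
tip side [185.4 267.2] [543.3 395.5]
t 26.65 tcp [519.2 397.3  74.9] closing ang 87.5 w 1.0 gf 3.2 F [-5.3  0.2  5.1] M [0.06 0.9  0.02]
(530, 400, 72, 87.5) -> [-10.7   3.2   2.9] turn 0.0
```

>>> {"fn": "servo_tool", "kwargs": {
  "moves": [
    {"translation": [-3,0,0],"turn": 0,"jaw": 0},
    {"translation": [-6,0,0],"turn": 0,"jaw": 0},
    {"translation": [-8,0,0],"turn": 0,"jaw": 0},
    {"translation": [-8,0,0],"turn": 0,"jaw": 0}
  ]
}}

```text
clock: 27.05
tcp_pos: [0.5205, 0.3975, 0.0746]
eef_rot: [0.021, 1.0, -0.0, -0.008]
wrist_force: [-19.7, -0.7, 12.8]
grip_width: 0.0003
grasp_force: 11.1
```

Run:
```python
from h import *
d=arm.snapshot('side')
for b in blobs(d,"red",.08,4,1,(175,255,215,290)):print("tip side",b["uv"],b["c"])
go((530,400,72,87.5))
```

```text
tip side [184.4 266.8] [546.3 395.4]
t 27.1 tcp [520.5 397.5  74.6] closing ang 87.6 w 0.9 gf 11.0 F [-19.   -0.4  11.9] M [-0.11  3.71  0.03]
(530, 400, 72, 87.5) -> [-9.5  2.9  2.5] turn 0.002
```

The push force jumped while the lever barely moved, so it's at its end stop. I'll back off, raise the arm and check.

>>> {"fn": "servo_tool", "kwargs": {
  "moves": [
    {"translation": [20,0,0],"turn": 0,"jaw": 0},
    {"translation": [60,0,0],"turn": 0,"jaw": 0},
    {"translation": [100,0,-30],"turn": 0,"jaw": 0},
    {"translation": [140,0,-70],"turn": 0,"jaw": 0},
    {"translation": [190,0,-100],"turn": 0,"jaw": 0},
    {"translation": [190,0,-100],"turn": 0,"jaw": 0},
    {"translation": [190,0,-100],"turn": 0,"jaw": 0},
    {"translation": [190,0,-100],"turn": 0,"jaw": 0}
  ]
}}

```text
clock: 27.9
tcp_pos: [0.3387, 0.4045, 0.1726]
eef_rot: [0.022, 1.0, -0.0, 0.0]
wrist_force: [-0.6, -0.5, -0.4]
grip_width: 0.0004
grasp_force: 0.0
```

Run:
```python
from h import *
s=arm.snapshot('top');d=arm.snapshot('side')
t=blobs(s,"red",.08,4,1,(80,185,125,232));u=blobs(d,"red",.08,4,1,(170,255,215,290))
for n,b in [("top",x) for x in t]+[("side",x) for x in u]:print(n,b["uv"],b["c"])
if t and u:
    c1,d1=ray(s,[t[0]["uv"]]);c2,d2=ray(d,[u[0]["uv"]])
    k=np.linalg.lstsq(np.c_[d1[0],-d2[0]],c2-c1,rcond=None)[0];print((c1+k[0]*d1[0])*1000)
print('orange',[b['uv'] for b in blobs(s,'orange',.022,4,1,(130,185,240,240))])
print('red',[(b['uv'],b['size']) for b in blobs(s,'red',.01,100,7)])
# plate b top face vs grille: brightness/lightness contours
g=cv2.GaussianBlur(s['color'],(3,3),0)[185:240,130:175].max(2); print(g[::4,::3])
go((400,397,150,87.5))
```

```text
top [103.3 201.6] [547.2 401.5]
side [184.4 266.5] [546.9 394.5]
[545.61996595 399.49056483  86.38447318]
orange [array([184.9, 199.5])]
red [(array([  5. , 177.8]), array([41.3, 34.4])), (array([275.8, 164.7]), array([37.1, 42.1])), (array([315.2, 129.9]), array([44.2, 47.5])), (array([217.1,  87.9]), array([ 42.1, 282.4]))]
[[152 152 154 154 153 152 154 154 154 156 155 157 157 158 158]
 [139 137 131 124 121 120 120 117 117 115 107 107 105 105 103]
 [106  96  95  94  95  95  96  96  96  96  95  95  95  94  97]
 [107  96 106 126 126 125 124 123 122 122  96  94  94  93  97]
 [ 92  94 105 105  94  94  94  94  93  86  92  94  95  95  97]
 [ 90  94 105 104  95  94  93  94  93  87  93  94  94  94  98]
 [ 92  94 104 103  94  93  93  94  93  85  93  94  93  94  96]
 [ 90  92 106 104  94  93  93  93  93  84  90  94  93  95  96]
 [ 90  94 107 103  93  93  92  93  92  85  93  94  94  93  96]
 [ 90  94 107 103  92  93  93  94  92  85  94  94  94  94  96]
 [ 92  94 106 102  92  93  93  91  92  85  92  94  94  94  97]
 [ 92  93 107 109 100  98  98  98  97 110  94  94  94  94  96]
 [ 97  93  96 104 103 101 101 100  99  98  93  94  93  93  94]
 [ 96  89  88  88  87  87  87  85  85  86  89  93  94  94  94]]
t 28.0 tcp [338.7 404.  171.4] closing ang 87.4 w 0.7 gf 0.0 F [-0.3 -0.3  0. ] M [-0.02  0.01 -0.04]
(400, 397, 150, 87.5) -> [-61.6  -4.2  21.3] turn -0.002
```

```bash
python3 -c "
from bench import arm
print(arm.sign_off())"
```

```text
the job is handed in; nothing more can be done
None
```

The job is done and handed in: the jar stands upright in the green tray, both red plates on the bench lie red face down in bay0 and bay2 with their paddles covered, and the switch lever was then pushed over to its far stop.

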